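# Unclamp the test plate and park it in its bay

### The job

The check of the slit lamp is over: pull the retaining pin out of the staples of the clamp frame and lay it in the steel tray, then swing the clamp bar up well past half way to upright and leave it up. Slide the test plate out by its target block, set it down on the open desk and let go of it, then take it by the tail end and push it, target end first, into the empty storage bay until it is fully home. Leave the other plate and everything else on the desk where it stands.

Things in the scene. Friction and masses are not known exactly. Their poses are not given: they have to be found in the camera images.
- frame: Clamp frame, fixed, aluminium and steel. Origin: on the desk under the clamp. Its x axis runs along the plate channel, open at the front (x = -35 mm), where the plate slides out along -x; a stop closes the rear at +78 mm. Channel floor 8 mm above the desk. Bar hinge on the -y side, pin and bar handle on the +y side.
- frame_mouth (a point): Middle of the channel's front edge, on its floor, at (-35, 0, 8) mm in the frame. Rails hold the plate's sides (1.5 mm play each) and lips, 20.5 to 36 mm off the centre line, top 22 mm above the desk, cover its edges: the plate cannot be lifted until its tail end is out past this point.
- staples (a point): Point midway between the eyes of the two steel staples, on the pin's axis, at (5, 50, 36) mm in the frame. They stand at x = -14 and +24 mm, are 5 mm thick, 28 mm wide in y, 49 mm high; each eye 13 mm wide in y, from 32 to 45 mm above the desk. The pin lies through both eyes, over the bar.
- bar (a joint): Angle of the clamp bar in rad: 0 = down on the plate, 1.6 = upright. The pin locks it. Turns about the frame's x axis (its +y end rises, then moves to -y). Stiff hinge: about 2 N at the handle; the bar stays where it is left. Bar 24 mm wide, 8 mm thick; while it is down its rubber shoe traps the plate's rib.
- bar_handle (a point): Middle of the cross rod of the loop handle at the bar's free end: rod 12 mm thick along the frame's x, 38 mm clear between the loop's arms (8 mm thick), 27 mm clear between rod and bar end. 155 mm from the hinge axis. Bar down: at (5, 107, 27) mm in the frame, bare desk beneath.
- bar_hinge (a point): Point on the bar's hinge axis, at (5, -48, 27) mm in the frame.
- pin: Retaining pin, 30 g. Origin: middle of its black knob (14 mm diameter, 22 mm long along x); from it a steel rod 8 mm thick runs along +x to 71 mm from the origin. It starts level in the staples, parallel to the frame's x, knob to the frame's front, near (-35, 50, 36) mm in the frame. Draw it 65 mm along the frame's -x to clear both staples.
- tray: Open steel tray 90 x 140 x 20 mm (x, y, z), walls and floor 4 mm, fixed. Origin: centre of its underside. The pin belongs in it.
- plate: Test plate to move: aluminium, 150 x 50 x 8 mm (x, y, z), 0.13 to 0.24 kg. Origin: centre of its underside. At the -x end the dark steel target block stands on it, 20 x 26 x 28 mm, centred at x = -60 mm, top at 36 mm. A rib 8 x 30 mm, 14 mm high, at x = +26 mm. The bare +x end is the tail. Starts clamped, axes parallel to the frame's, target block out of the front.
- plate_target_end (a point): Middle of the plate's target end, on the underside (x = -75 mm of the plate).
- plate_tail_end (a point): Middle of the plate's tail end, on the underside (x = +75 mm of the plate).
- bay: The empty storage bay, white walls, clear hood, fixed. Origin: on the desk at its middle. The plate enters along the bay's +x, sliding on the bare desk (no floor). Guides 16 mm high, 54 mm apart, from x = -45 to -5 mm; then the hood (underside 42, top 47 mm above the desk) from x = -10 mm. Fully home: the plate's x axis points along the bay's -x and its tail sticks 55 mm out.
- bay_mouth (a point): Middle of the empty bay's mouth, on the desk, at x = -45 mm in the bay; flared cheeks run on from it to x = -59 mm, where they are 68 mm apart.
- bay_end (a point): Foot of the inner face of the empty bay's end wall, at x = +50 mm in the bay: where the plate's target end belongs.
- bay_full: The other bay, alike and with like axes, already holding another plate. Leave it.
- plate_stored: The other plate, like the first, parked in its bay. Leave it.
- drops_a: White drops bottle, 26 mm diameter, 60 mm high, between the bays; origin under its centre. Leave it.
- drops_b: Like drops_a, beside the clamp frame. Leave it.
- lens_case: White contact lens case, 66 x 30 x 14 mm. Leave it.
- loupe: Black loupe cup, 50 mm diameter, 30 mm high. Leave it.
- mug: White mug, 76 mm diameter, 90 mm high. Leave it.
- pen_cup: Clear pen cup, 76 mm diameter, 145 mm high with pens. Leave it.
- tape: Roll of yellow tape, 90 mm diameter, 22 mm high. Leave it.
There are look-alikes about, which are no part of the job. Leave any green look-alike of the frame alone. What is shaped like the plate but pink is not meant.

How it is judged:
By the outcome, as a careful person would: the job done as asked, in the order asked, and still so for the second after the job is handed in, with the robot touching nothing.
It also fails if it takes over 72 s, if anything falls off the work surface, if the arm or the gripper's body presses on something with over 40 N, if the wrist force passes 120 N, or if a joint passes its speed limit or range.

### The arm

A 7-joint arm with a two-finger parallel gripper is mounted at the origin on the work surface. World frame = base frame: x ahead of the robot, y to its left, z up, the work surface at z = 0. Lengths are in mm, angles in rad, forces in N, time in s.
With the tool pointing down it reaches from about 425 to 1025 mm from the base axis. Payload 3.6 kg.
Tool frame: the origin (TCP) lies at the very end of the fingers, on their centre line; the grasp point (between the pads) lies 19 mm behind it (env.pinch_z is the distance from the TCP to the grasp point, in mm); x points along the fingers, z is the direction in which the jaws open and shut, and the axes are right-handed (so a half turn about x gives the same grasp; the last joint's range is limited). The gripper opens to 85 mm and grips with 20 to 120 N. Pads are 22 mm wide; open, the fingers measure 114 mm over their backs; the gripper's body (76 mm by 85 mm) begins 54 mm behind the grasp point. The pads swing forward as they close: fully open they stand 13 mm farther back than shut.
Start: joints at [-1.377, 0.591, 0.048, 1.609, -0.033, 0.943, -0.034], TCP at [205.086, 695.391, 231.302] pointing down, gripper open.
Joint ranges: [-2.69, 2.69], [-0.47, 2.24], [-1.27, 1.36], [0.19, 2.51], [-1.53, 4.68], [0.08, 2.07], [-3.09, 3.09]. Speed limits (rad/s): [2.57, 2.57, 3.14, 3.14, 3.14, 3.14, 3.14].

### API

Orientations are given as a unit quaternion [w, x, y, z].
In Python, from station import env gives the robot as it stands. Calls block until the motion is done:
- env.reach(position, orientation): joint-space move of the TCP to a pose.
- env.move_l(position, attitude=None, feed=150, force_limit=None): straight line of the TCP; attitude=None keeps the orientation; feed is the mean speed in mm/s. With force_limit (N) it stops when the force on the tool has changed by that much, and returns True; else False.
- env.set_joints(angles): joint-space move.
- env.move_gripper(opening, force=None): opening from 0.0 (shut) to 1.0 (fully open); force is the grip in N (None keeps the last); returns when the fingers have stopped.
- env.wait(seconds).
- env.ik(position, orientation): joint angles nearest the present ones, or None.
- env.get_image(name): name is "scene" or "top" or "wrist"; returns (picture, depth): 384x512x3 uint8, red, green, blue; 384x512 float32, mm along the optical axis (not along the pixel's ray), 0 where there is no reading.
- env.camera_info(name): a dict with "camera_matrix" (3x3 intrinsics, pixels), "T" (4x4, takes a point from camera to world coordinates); the wrist camera has in their place "mount" (4x4, takes a point from camera to tool coordinates, whose origin is the TCP and whose axes are the tool frame's). Camera axes: x right, y down, z forward; pixel columns grow to the right and rows downward; lengths in mm; the calibration is good to about 2 mm. A picture is of the moment at which its call begins: read the wrist's pose just before it. camera_info takes no time and is no camera call.
A pose or a line that the arm cannot do raises env.Unreachable and nothing moves.
- env.hand_in(): hands the job in, once; it reports no verdict.
Readings, each from a call of its own:
- env.read_clock(): time.
- env.read_joints(): joint angles.
- env.read_qvel(): joint speeds.
- env.read_effort(): joint torques, N m.
- env.read_tool_pos(): TCP position.
- env.read_tcp_rot(): TCP orientation.
- env.read_ft_force(): force on the tool from outside, world axes, zero at the start.
- env.read_torque(): the same for the moment, N m.
- env.read_grip_width(): opening from 0.0 (shut) to 1.0 (fully open).
Only numpy, scipy, OpenCV 4.12 (cv2) and the standard library are available. Lean on these libraries where they do the work, as an engineer would, in place of code of your own. Each camera call takes 0.05 s, during which the arm holds its last target. There are 200 camera calls.

## Working session

There is one attempt and no reset: what is moved stays moved. The work goes in short steps, each a Python script; the robot and the scene stay as the last script left them, time stands still between calls to the robot, and variables do not carry over. Pictures are saved under pics/ and viewed, about 8 in all and at most 12, crops included, and the job is handed in when it is done.

```bash
ls; mkdir -p pics
python3 - <<'E'
from station import env
import cv2,numpy as np
for n in("top","scene"):
    p,d=env.get_image(n); np.savez(f"{n}0.npz",p=p,d=d)
    cv2.imwrite(f"pics/{n}0.png",cv2.resize(p[:,:,::-1],(800,600),interpolation=cv2.INTER_CUBIC))
    i=env.camera_info(n);print(n,np.round(i["camera_matrix"],1).tolist(),np.round(i["T"],3).tolist())
i=env.camera_info("wrist");print(i)
print(env.read_tcp_rot(),env.pinch_z,env.read_clock())
E
```

```text
pics
top [[428.4, 0.0, 267.9], [0.0, 428.4, 193.8], [0.0, 0.0, 1.0]] [[-0.041, -0.978, 0.203, 203.699], [-0.999, 0.04, -0.012, 112.506], [0.003, -0.203, -0.979, 1354.636], [0.0, 0.0, 0.0, 1.0]]
scene [[455.7, 0.0, 261.8], [0.0, 455.7, 194.7], [0.0, 0.0, 1.0]] [[-0.81, 0.395, -0.433, 974.615], [0.586, 0.561, -0.585, 793.613], [0.011, -0.727, -0.686, 877.843], [0.0, 0.0, 0.0, 1.0]]
{'camera_matrix': array([[326.64056513,   0.        , 253.69769222],
       [  0.        , 326.64056513, 186.22482664],
       [  0.        ,   0.        ,   1.        ]]), 'mount': array([[ 6.27688399e-04, -3.18052524e-01,  9.48072886e-01,
        -1.43081755e+02],
       [-1.31938073e-04, -9.48073091e-01, -3.18052505e-01,
         8.08078536e+01],
       [ 9.99999794e-01,  7.45509586e-05, -6.37057718e-04,
        -1.33137127e+00],
       [ 0.00000000e+00,  0.00000000e+00,  0.00000000e+00,
         1.00000000e+00]])}
[ 0.56573539 -0.42391589  0.56686916  0.42296352] 18.700000000000003 0.1
```

View pics/top0.png

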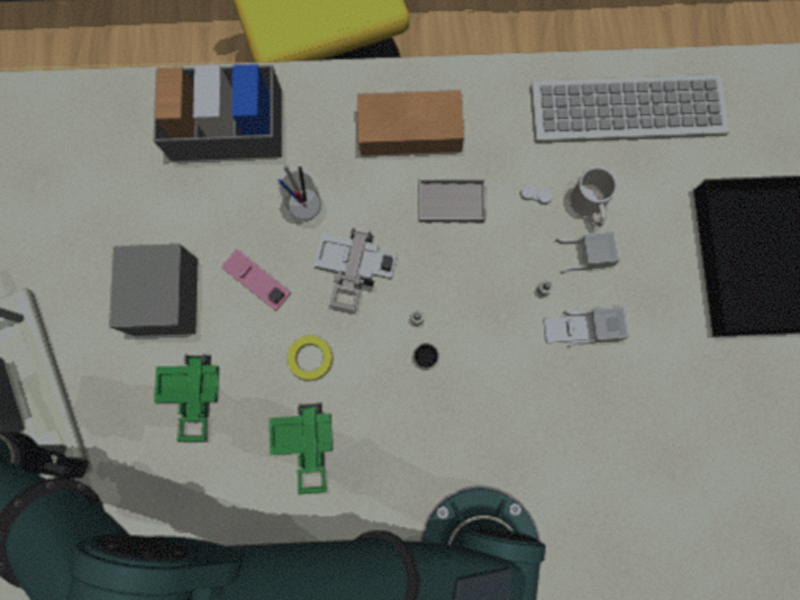

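View pics/scene0.png

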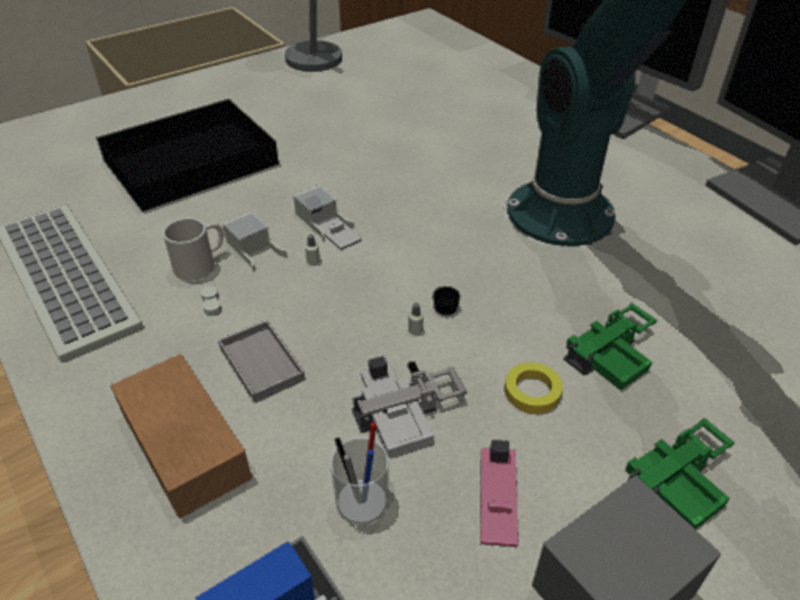

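Top picture: the frame is at (352,265) with its front to the right (block at 388,263) and its handle at (345,300). The tray is at (450,200), the empty bay at (600,248) opening left, the full bay at (605,325), and drops_b at (417,318). Next I'll take close wrist views of each.

```bash
cat > h.py <<'E'
from station import env
import numpy as np,cv2
from scipy.spatial.transform import Rotation as R
def down(a):  # tool down, jaw axis z at world yaw a
    c,s=np.cos(a),np.sin(a)
    q=R.from_matrix(np.array([[0,-s,c],[0,c,s],[-1,0,0]])).as_quat()
    return q[[3,0,1,2]]
def wristT():
    q=env.read_tcp_rot();T=np.eye(4);T[:3,:3]=R.from_quat([q[1],q[2],q[3],q[0]]).as_matrix();T[:3,3]=env.read_tool_pos()
    return T@env.camera_info("wrist")["mount"]
def ray(T,K,uv,z):
    uv=np.atleast_2d(uv).astype(float)
    d=np.c_[(uv[:,0]-K[0,2])/K[0,0],(uv[:,1]-K[1,2])/K[1,1],np.ones(len(uv))]@T[:3,:3].T
    return T[:3,3]+d*((z-T[2,3])/d[:,2])[:,None]
def proj(T,K,P):
    P=np.atleast_2d(P);c=(P-T[:3,3])@T[:3,:3]
    return c[:,:2]/c[:,2:]*K[0,0]+K[:2,2]
def snap(n):
    T=wristT();p,d=env.get_image("wrist");np.savez(n+".npz",p=p,d=d,T=T,K=env.camera_info("wrist")["camera_matrix"])
    cv2.imwrite(f"pics/{n}.png",cv2.resize(p[:,:,::-1],(800,600),interpolation=cv2.INTER_CUBIC));return T,p,d
E
python3 - <<'E'
from h import *
i=env.camera_info("top");K=i["camera_matrix"];T=i["T"]
s=512/800
px=dict(block=(388,260),handle=(345,305),hinge=(362,238),tray=(450,200),bayhood=(600,245),bayfull=(610,322),dropsa=(543,285),dropsb=(417,315),lens=(535,195),loupe=(426,355),mug=(595,190),pen=(303,200))
for k,v in px.items(): print(k,ray(T,K,np.array(v)*s,10).round()[0,:2])
f=ray(T,K,np.array((362,262))*s,10)[0];b=ray(T,K,np.array((585,247))*s,10)[0]
# jaw along world x => tool y along world +y ; camera sits on +tool y side
env.reach([f[0]-10,f[1]-5,230],down(0));snap("w_frame")
env.reach([b[0],b[1]+20,230],down(0));snap("w_bay")
print(env.read_clock(),env.read_joints().round(2))
E
```

```text
block [575. 156.]
handle [484. 248.]
hinge [625. 209.]
tray [702.  21.]
bayhood [ 590. -287.]
bayfull [ 426. -292.]
dropsa [ 509. -161.]
dropsb [457. 101.]
lens [ 706. -160.]
loupe [374.  86.]
mug [ 712. -288.]
pen [714. 332.]
4.0 [-0.03  0.52  0.49  1.84 -0.31  0.86  0.61]
```

View pics/w_frame.png

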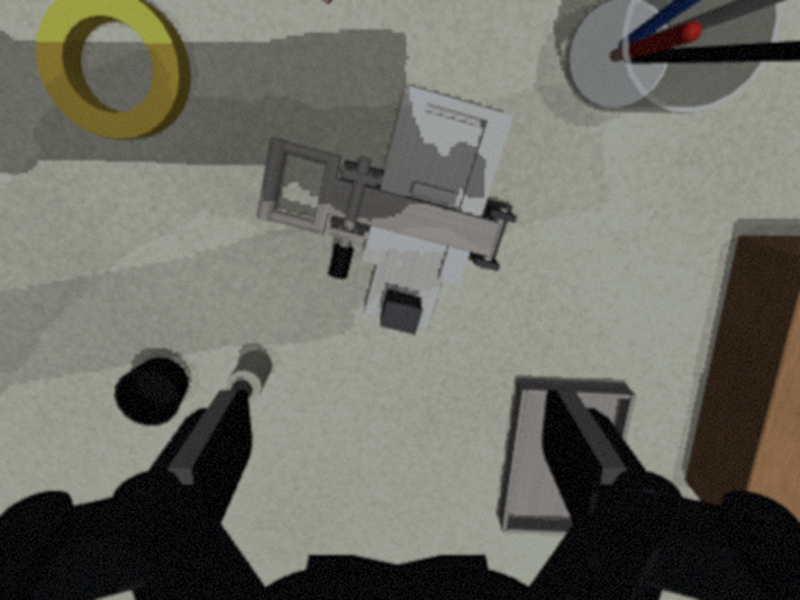

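View pics/w_bay.png

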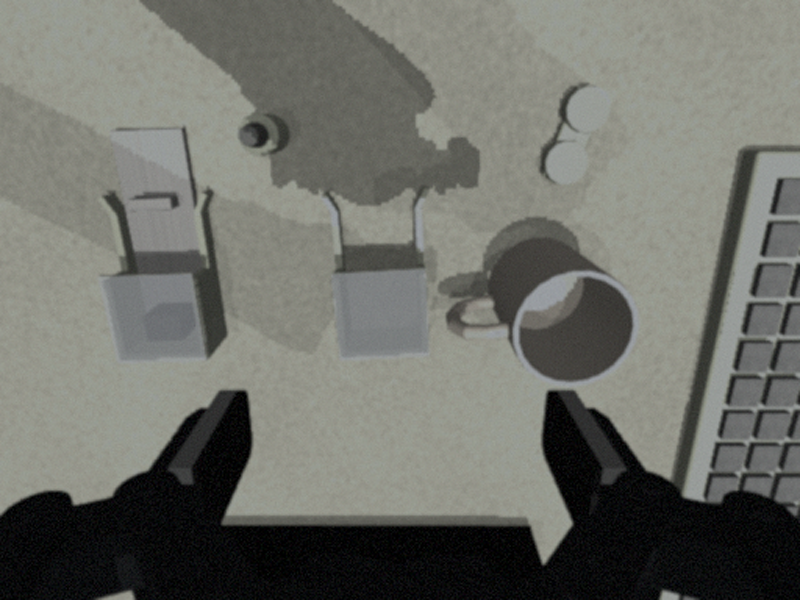

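The frame view shows the knob at (341,260), block top at (402,312), handle loop at (300,187) and staples at (348,228) and (361,170). The bay view shows the empty bay's hood at (382,312), cheek tips at (328,193) and (420,187), and drops_a at (258,134). Next step is fitting these metrically.

```bash
cat > m.py <<'E'
from h import *
def cloud(n):
    a=np.load(n+".npz");d=a["d"];K=a["K"];T=a["T"];v,u=np.mgrid[:384,:512]
    c=np.stack([(u-K[0,2])/K[0,0]*d,(v-K[1,2])/K[1,1]*d,d],-1)
    return a["p"].astype(int),c@T[:3,:3].T+T[:3,3],d,T,K
E
python3 - <<'E'
from m import *
p,W,d,T,K=cloud("w_frame");s=.64
print("desk z",np.percentile(W[150:230,50:120,2],[5,50,95]).round(1))
def box(u0,v0,u1,v1,m,name):
    M=np.zeros(d.shape,bool);M[int(v0*s):int(v1*s),int(u0*s):int(u1*s)]=1;M&=m&(d>0)
    P=W[M];r=cv2.minAreaRect(P[:,:2].astype(np.float32));print(name,len(P),"z",np.percentile(P[:,2],[5,50,95]).round(1),"mean",P.mean(0).round(1),"rect",np.round(r[0],1),np.round(r[1],1),round(r[2],1));return P
dark=p.sum(2)<200;z=W[...,2]
box(370,270,440,345,dark&(z>40),"block")
box(322,235,362,285,dark&(z>28),"knob")
box(250,125,345,240,(z>22)&(z<40),"handle")
box(325,140,390,250,(z>44),"staples")
box(325,140,390,200,(z>44),"st rear")
box(325,200,390,250,(z>44),"st front")
box(500,370,640,540,(z>12)&(z<30),"tray")
box(350,200,520,270,(z>26)&(z<36),"bar")
box(225,340,280,400,(z>20)&(z<70),"dropsb")
print("block corners top-face by eye",ray(T,K,np.array([(390,288),(424,296),(415,333),(381,324)])*s,44).round(1))
p,W,d,T,K=cloud("w_bay");z=W[...,2]
print("bay depth z hood", np.percentile(z[175:225,220:265],[5,50,95]).round(1))
box(320,175,440,268,(z>10)&(z<25),"guides")
box(320,255,440,365,(z>40)&(z<55),"hood")
box(90,255,225,365,(z>40)&(z<55),"hoodfull")
box(235,105,290,160,(z>20)&(z<70),"dropsa")
a=z[int(180*s):int(360*s),int(320*s):int(440*s)]
for n,c,zz in(("hood",[(333,271),(424,268),(430,355),(340,357)],47),("guidejoint",[(340,262),(417,258)],16),("tips",[(328,193),(420,187)],16)):
    print(n,ray(T,K,np.array(c)*s,zz).round(1).tolist())
cv2.imwrite("pics/baycrop.png",cv2.resize(p[110:235,195:285].astype(np.uint8)[:,:,::-1],None,fx=5,fy=4.8,interpolation=cv2.INTER_CUBIC))
E
```

```text
desk z [-0.4  0.8  2. ]
block 386 z [42.5 44.5 45.6] mean [565.9 160.   44.4] rect [565.8 159.2] [18.7 24.7] 75.1
knob 253 z [38.5 42.2 44. ] mean [525.5 197.9  41.8] rect [525.4 197.5] [22.1 13.3] 77.9
handle 1672 z [28.8 31.6 33.8] mean [500.3 244.9  31.5] rect [503.  243.6] [54.1 59.5] 75.1
staples 263 z [46.6 49.5 50.8] mean [535.1 235.5  49.3] rect [534.1 231.6] [50.4 21.9] 75.2
st rear 132 z [47.4 49.4 51.1] mean [540.  253.7  49.4] rect [540.  253.4] [ 5.2 21.7] 75.2
st front 131 z [45.7 49.5 50.7] mean [530.3 217.1  49.2] rect [529.3 213.3] [12.7 21.9] 75.5
tray 1192 z [12.7 19.2 21.4] mean [690.2  29.8  18.1] rect [702.3  16.8] [141.7  90.6] 87.3
bar 2240 z [29.9 31.6 34. ] mean [590.9 220.3  31.6] rect [587.3 216.4] [ 44.4 108. ] 83.3
dropsb 429 z [22.2 37.9 49.6] mean [453.7 106.7  36.6] rect [451.7 103.2] [20.8 25. ] 64.1
block corners top-face by eye [[559.1 179.4  44. ]
 [582.3 173.8  44. ]
 [576.5 146.4  44. ]
 [552.8 153.1  44. ]]
bay depth z hood [46.5 47.6 48.8]
guides 482 z [12.8 16.5 17.8] mean [ 573.5 -226.1   16.3] rect [ 574.3 -226.7] [75.  54.1] 3.7
hood 3431 z [46.4 47.6 48.8] mean [ 577.4 -278.9   47.6] rect [ 577.4 -280.5] [64.  65.6] 3.7
hoodfull 3548 z [45.9 47.7 48.9] mean [ 422.6 -282.    47.5] rect [ 421.4 -283.5] [65.1 65.8] 1.9
dropsa 627 z [26.4 39.9 61.3] mean [ 504.4 -161.7   44.3] rect [ 501.6 -162.2] [23.6 24.9] 5.2
hood [[546.1, -248.6, 47.0], [606.6, -246.4, 47.0], [612.0, -309.9, 47.0], [548.7, -311.6, 47.0]]
guidejoint [[547.4, -250.9, 16.0], [603.1, -247.7, 16.0]]
tips [[540.7, -201.4, 16.0], [604.4, -197.1, 16.0]]
```

Frame yaw is 75.2° with origin about (582.2, 217.8), and the knob, block and handle all agree with that. The bay is at (576.2, -258.5) with yaw -86.4°. Pin first.

```bash
cat >> h.py <<'E'
FA=np.radians(75.2);FO=np.array([582.2,217.8]);BA=np.radians(-86.4);BO=np.array([576.2,-258.5])
def fr(x,y,z,A=FA,O=FO):
    c,s=np.cos(A),np.sin(A);return [O[0]+c*x-s*y,O[1]+s*x+c*y,z]
def bay(x,y,z): return fr(x,y,z,BA,BO)
QF=down(FA-np.pi/2)   # jaw along frame y
QB=down(BA+np.pi/2)   # jaw along bay y
E
python3 - <<'E'
from h import *
env.move_gripper(.38,40)
env.reach(fr(-40,50,110),QF)
env.move_l(fr(-40,50,25),feed=100,force_limit=12)
env.move_gripper(0,40);print("grip",env.read_grip_width(),env.read_tool_pos().round(1))
print(env.move_l(fr(-112,50,25),feed=90,force_limit=25),env.read_tool_pos().round(1),env.read_grip_width())
snap("w_pin")
env.move_l(fr(-112,50,120),feed=200)
ta=np.radians(87.3);k=np.array([702.3,16.8])-35*np.array([np.cos(ta),np.sin(ta)])
q=down(ta-np.pi/2)
env.move_l([*k,120],q,feed=200)
print("grip",env.read_grip_width())
print(env.move_l([*k,7.5],feed=100,force_limit=12),env.read_tool_pos().round(1))
env.move_gripper(.35);env.move_l([*k,150],feed=200)
snap("w_tray");print(env.read_clock())
E
```

```text
grip 0.1437514461412767 [524.1 192.1  25.5]
False [505.5 123.   24.9] 0.13795878715787616
grip 0.14353051786236581
False [701.4 -18.3   8.3]
12.975
```

```bash
python3 -c "
import cv2,numpy as np
a=cv2.imread('pics/w_pin.png');b=cv2.imread('pics/w_tray.png')
cv2.imwrite('pics/pt.png',np.hstack([cv2.resize(a,(400,300)),cv2.resize(b,(400,300))]))"
```

```text
(no output)
```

View pics/pt.png

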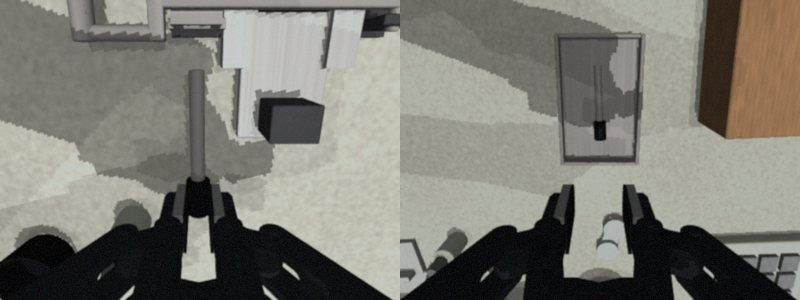

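The left view shows the pin fully drawn with the plate undisturbed. The right view shows the pin lying in the tray at (600,105). Next, the bar.

Run:
```python
from h import *
env.move_gripper(.28)
env.move_l(fr(5,107,150),QF,feed=300)
print(env.move_l(fr(5,107,16),feed=120,force_limit=12),env.read_tool_pos().round(1),fr(5,107,16))
env.move_gripper(0,40);print("grip",env.read_grip_width())
for th in np.linspace(0,1.42,10)[1:]:
    h=env.move_l(fr(5,-48+155*np.cos(th),16+155*np.sin(th)),feed=110,force_limit=35)
    print(round(th,2),h,env.read_ft_force().round(1),round(env.read_grip_width(),3))
    if h: break
env.move_gripper(.32);p=env.read_tool_pos()
env.move_l([p[0],p[1],p[2]+70],feed=150)
p=fr(-100,-10,p[2]+70);env.move_l(p,feed=250)
snap("w_bar");print(env.read_clock())
```

```text
False [480.5 250.1  16.6] [np.float64(480.02712620900184), np.float64(249.9668130421519), 16]
grip 0.12541420001586556
0.16 False [-2.6  1.7 -0. ] 0.12
0.32 False [-4.7  3.2  0.3] 0.122
0.47 False [-6.3  3.6  1. ] 0.119
0.63 False [-7.6  5.7  6.4] 0.122
0.79 False [-11.6   4.    9.5] 0.118
0.95 False [-15.3   4.6  19.1] 0.118
1.1 False [-15.    2.3  28.3] 0.123
1.26 False [-7.8  1.6 23.8] 0.117
1.42 False [-1.6  0.9 11.4] 0.122
20.9667
```

View pics/w_bar.png

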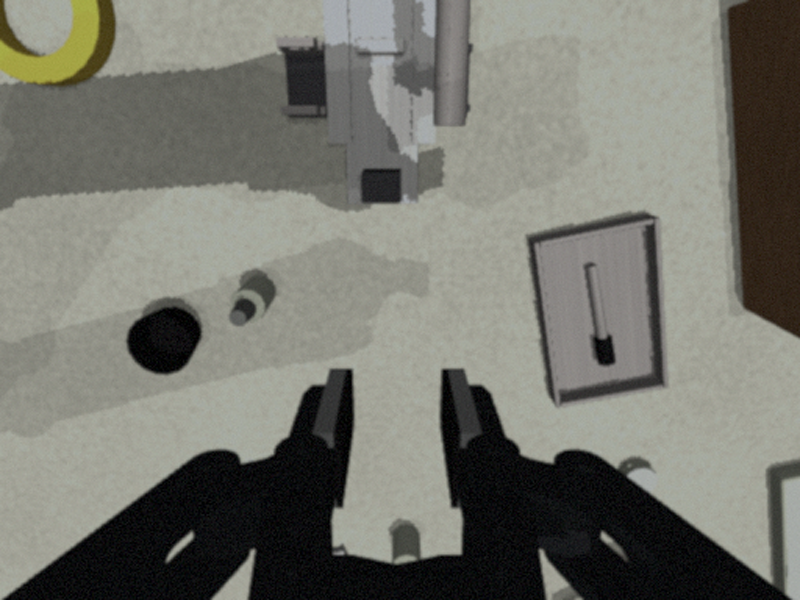

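The bar stands upright with its handle top at (452,100). The block is at (381,186) and the pin is in the tray at (598,315). For the plate pull I'll turn the wrist half a turn so that the camera side faces away from the raised bar.

Run:
```python
from h import *
for n,q in(("flip",down(FA+np.pi/2)),("flip2pi",-down(FA+np.pi/2)),("QF",QF)):
    for x,y,z in((-66,0,140),(-66,0,22),(-195,0,22)):
        j=env.ik(fr(x,y,z),q);print(n,x,z,None if j is None else np.round(j,2))
print(env.read_joints().round(2))
for q in (QB,down(BA-np.pi/2)):
  for x in(-145,-225,-85,): 
    j=env.ik(bay(x,0,22),q);print(x,None if j is None else np.round(j,2))
# measure block and bar now
from m import cloud
p,W,d,T,K=cloud("w_bar");M=(d>0)&(p.sum(2)<200)&(W[...,2]>38)&(W[...,2]<48);M[:95]=0;M[150:]=0;M[:,:220]=0;M[:,270:]=0
P=W[M][:,:2]; c,s=np.cos(FA),np.sin(FA);L=(P-FO)@np.array([[c,-s],[s,c]]);print(len(P),L.mean(0),L.min(0),L.max(0))
M=(d>0)&(W[...,2]>130)&(W[...,2]<200);M[85:]=0;P=W[M];L=(P[:,:2]-FO)@np.array([[c,-s],[s,c]]);print("bar",len(P),L.min(0),L.max(0),L.mean(0),P[:,2].max(),P[:,2].min())
```

```text
flip -66 140 [-1.08  0.96  1.25  2.03 -1.09  1.07 -2.68]
flip -66 22 [-0.99  1.07  1.06  2.07 -1.3   0.92 -2.55]
flip -195 22 [-0.78  1.01  1.01  2.18 -1.33  0.83 -2.26]
flip2pi -66 140 [-1.08  0.96  1.25  2.03 -1.09  1.07 -2.68]
flip2pi -66 22 [-0.99  1.07  1.06  2.07 -1.3   0.92 -2.55]
flip2pi -195 22 [-0.78  1.01  1.01  2.18 -1.33  0.83 -2.26]
QF -66 140 [-0.68  0.59  0.48  2.01 -0.44  0.64 -0.17]
QF -66 22 [-0.58  0.76  0.34  2.05 -0.58  0.43 -0.05]
QF -195 22 [-0.34  0.71  0.28  2.17 -0.59  0.33  0.18]
[-0.7   0.45  0.57  1.96 -0.33  0.83 -0.21]
-145 [-0.07  0.74  0.27  2.07 -0.49  0.4   0.65]
-225 [-0.21  0.73  0.27  2.1  -0.5   0.37  0.53]
-85 [ 0.03  0.75  0.27  2.02 -0.46  0.42  0.72]
-145 [-0.48  0.98  0.93  2.08 -1.22  0.79 -1.82]
-225 [-0.62  0.97  0.94  2.12 -1.25  0.78 -1.92]
-85 [-0.37  0.99  0.93  2.04 -1.2   0.8  -1.76]
475 [-61.10610267   0.4593747 ] [-71.27015201 -12.58154901] [-51.94675873  13.03773217]
bar 1735 [-21.866889   -35.87135172] [ 19.42119144 -23.81979463] [ -0.99869872 -29.46942554] 189.318802081602 179.75656923655635
```

Both the camera bracket and the gripper body would pass close to the handle loop (x from -22 mm, z up to 189). So I'll lean the tool 30° away from the bar for the pull.

```bash
cat >> h.py <<'E'
def lean(a,L):  # a: yaw of jaw axis; lean body towards -toolY direction by L
    m=np.array([[0,-np.sin(a),np.cos(a)],[0,np.cos(a),np.sin(a)],[-1,0,0]])
    q=(R.from_matrix(m)*R.from_euler('z',L)).as_quat();return q[[3,0,1,2]]
def ax(q): return R.from_quat([q[1],q[2],q[3],q[0]]).as_matrix()[:,0]
L=np.radians(30);QL=lean(FA-np.pi/2,L);QLB=lean(BA+np.pi/2,L)
E
python3 - <<'E'
from h import *
print("axis",ax(QL).round(2),ax(QLB).round(2))
gx=-63
def tcp(f,x,y,zt,q): # zt = tcp z, grasp point at x,y
    g=np.array(f(x,y,0));t=g+18.7*ax(q);t[2]=zt;return t
a=tcp(fr,gx,.4,25,QL);up=a-75*ax(QL);b=tcp(fr,gx-130,.4,25,QL)
c=np.array(tcp(bay,-112,0,0,QLB))
for t,q in((a,QL),(up,QL),(b,QL),(c+[0,0,60],QLB),(c+[0,0,17],QLB)):
    j=env.ik(t,q);print(t.round(1),None if j is None else j.round(2))
E
```

```text
axis [ 0.13  0.48 -0.87] [-0.03  0.5  -0.87]
[568.1 166.   25. ] [ 0.23  0.81 -0.48  2.15 -1.22  0.16  0.86]
[558.5 129.8  90. ] [ 0.14  0.64 -0.26  2.17 -1.13  0.38  0.75]
[534.9  40.3  25. ] [ 0.43  0.79 -0.42  2.2  -1.06  0.26  0.91]
[ 568.6 -137.4   60. ] [ 0.37  0.77  0.04  1.9  -0.68  0.85  1.02]
[ 568.6 -137.4   17. ] [ 0.4   0.84 -0.01  1.9  -0.68  0.78  1.04]
```

Run:
```python
from h import *
def tcp(f,x,y,zt,q):
    g=np.array(f(x,y,0));t=g+18.7*ax(q);t[2]=zt;return t
a=tcp(fr,-63,.4,25,QL);up=a-75*ax(QL)
env.move_gripper(.48)
env.reach(up,QL)
print(env.move_l(a,feed=120,force_limit=12),env.read_tool_pos().round(1),a.round(1))
env.move_gripper(0,80);print("grip",env.read_grip_width())
b=tcp(fr,-63-132,.4,25,QL)
print(env.move_l(b,feed=80,force_limit=25),env.read_ft_force().round(1),env.read_grip_width())
snap("w_pull");print(env.read_tool_pos().round(1),b.round(1),env.read_clock())
```

```text
False [568.4 166.3  25.3] [568.1 166.   25. ]
grip 0.28352088053460256
False [-0.5  0.7 -1.4] 0.28544600355370564
[534.5  39.   25.1] [534.4  38.4  25. ] 25.125
```

View pics/w_pull.png

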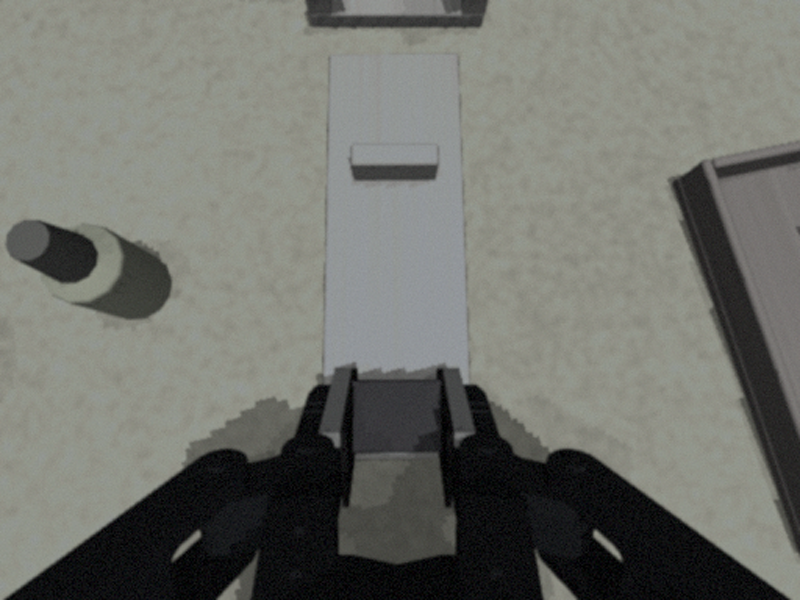

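The plate is out of the channel: its tail edge at row 55 is clear of the mouth at row 20, and the block is gripped squarely. Next I carry it to the bay line, set it down and let go.

Run:
```python
from h import *
c=bay(-112,0,0)+18.7*ax(QLB)
p=env.read_tool_pos();env.move_l([p[0],p[1],58],feed=120)
env.move_l([c[0],c[1],58],QLB,feed=180)
print(env.move_l([c[0],c[1],18.5],feed=80,force_limit=8),env.read_tool_pos().round(1))
print(env.move_l([c[0],c[1],16.5],feed=20,force_limit=6),env.read_tool_pos().round(1),env.read_ft_force().round(1))
env.move_gripper(.45)
p=env.read_tool_pos();env.move_l(p-90*ax(QLB),feed=200)
env.reach(bay(-240,0,170),QB)
T,pic,d=snap("w_set");print(env.read_clock())
from m import cloud
p,W,d,T,K=cloud("w_set");z=W[...,2]
L=(W[...,:2]-BO)@np.array([[np.cos(BA),-np.sin(BA)],[np.sin(BA),np.cos(BA)]])
M=(d>0)&(z>5)&(z<12)&(L[...,0]<-62)&(L[...,0]>-290)&(abs(L[...,1])<60)
n,lab,st,_=cv2.connectedComponentsWithStats(M.astype(np.uint8));k=1+np.argmax(st[1:,4])
r=cv2.minAreaRect(L[lab==k].astype(np.float32));print("plate in bay frame",r,L[lab==k].min(0),L[lab==k].max(0))
M=(d>0)&(p.sum(2)<220)&(z>30)&(z<42)&(L[...,0]<-70)&(abs(L[...,1])<40)
if M.sum()>20: print("block",cv2.minAreaRect(L[M].astype(np.float32)))
```

```text
True [ 567.6 -136.9   18. ]
False [ 567.6 -136.9   18. ] [-4.3 -2.4 13.1]
29.2833
plate in bay frame ((-174.03854370117188, -1.5785198211669922), (150.21493530273438, 50.1201286315918), 0.6743914484977722) [-249.19929462  -27.35245248] [-98.80846404  23.76085982]
block ((-114.90614318847656, -0.8814687728881836), (19.91002655029297, 23.159482955932617), 0.15206652879714966)
```

View pics/w_set.png

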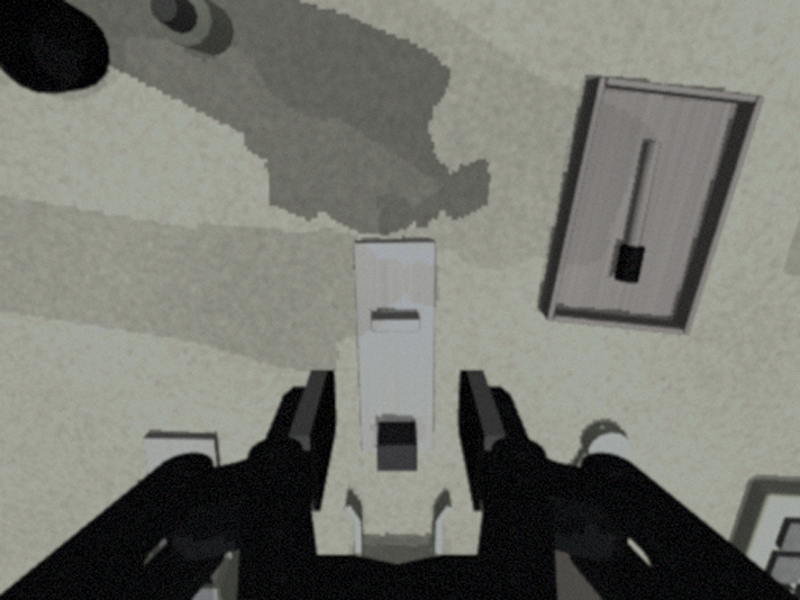

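The plate rests on the desk at (395,345), 1.6 mm off the bay line and 0.7° askew, with its tail at bay x = -249. Next I take the tail and push.

Run:
```python
from h import *
env.move_gripper(.74,50)
env.move_l(bay(-236,-1.2,40),QB,feed=250)
h=env.move_l(bay(-236,-1.2,-5),feed=60,force_limit=6);p=env.read_tool_pos();print(h,p.round(1))
z=p[2]+(4 if h else 5.5)
env.move_l([p[0],p[1],z],feed=40)
env.move_gripper(0,50);print("grip",env.read_grip_width(),env.read_ft_force().round(1),z)
for x,y,f in((-200,0,80),(-120,0,80),(-94,0,60),(-80,0,25)):
    h=env.move_l(bay(x,y,z),feed=f,force_limit=18)
    d=np.array(env.read_tool_pos())[:2]-BO
    print(x,h,"bay x",round(d@[np.cos(BA),np.sin(BA)],1),env.read_ft_force().round(1),env.read_grip_width())
    if h: break
print(env.read_clock())
```

```text
True [559.4 -23.   -5.7]
grip 0.5682016132494819 [-0.5 -1.   4.5] -1.7020007209528556
-200 False bay x -198.9 [ 0.1 -0.3  5. ] 0.5630785066214642
-120 False bay x -121.6 [0.4 3.3 6.3] 0.5663668450988311
-94 False bay x -94.7 [-0.   2.1  6.5] 0.5652099342844777
-80 False bay x -87.8 [-1.3 12.1 11.5] 0.569515452597318
34.65
```

Run:
```python
from h import *
env.move_gripper(.74)
p=env.read_tool_pos();env.move_l([p[0],p[1],45],feed=150)
env.move_l(bay(-150,0,45),feed=200);env.move_gripper(0,30)
env.move_l(bay(-120,0,6),feed=200)
h=env.move_l(bay(-94,0,6),feed=50,force_limit=16)
d=np.array(env.read_tool_pos())[:2]-BO
print("nudge",h,"bay x",round(d@[np.cos(BA),np.sin(BA)],1),env.read_ft_force().round(1))
env.move_l(bay(-125,0,6),feed=100);env.move_l(bay(-125,0,200),feed=250)
env.reach(bay(-80,0,230),QB);snap("w_home");print(env.read_clock())
from m import cloud
p,W,d,T,K=cloud("w_home");z=W[...,2]
L=(W[...,:2]-BO)@np.array([[np.cos(BA),-np.sin(BA)],[np.sin(BA),np.cos(BA)]])
M=(d>0)&(z>5)&(z<12)&(abs(L[...,1])<24)&(L[...,0]>-140)&(L[...,0]<-46)
print("plate out part",cv2.minAreaRect(L[M].astype(np.float32)),np.percentile(L[M][:,0],1))
M=(d>0)&(z>5)&(z<12)&(abs(L[...,1]-155)<60)&(L[...,0]>-140)&(L[...,0]<-46)
print(L[M].min(0) if M.any() else None)
p,_=env.get_image("scene");cv2.imwrite("pics/scene1.png",cv2.resize(p[:,:,::-1],(800,600),interpolation=cv2.INTER_CUBIC))
```

```text
nudge True bay x -111.7 [0.4 0.9 5.6]
38.9083
plate out part ((-73.27987670898438, -0.03248786926269531), (54.82875061035156, 47.728328704833984), 0.6937685012817383) -100.23225645686716
[-118.21254249  117.48590998]
```

View pics/w_home.png

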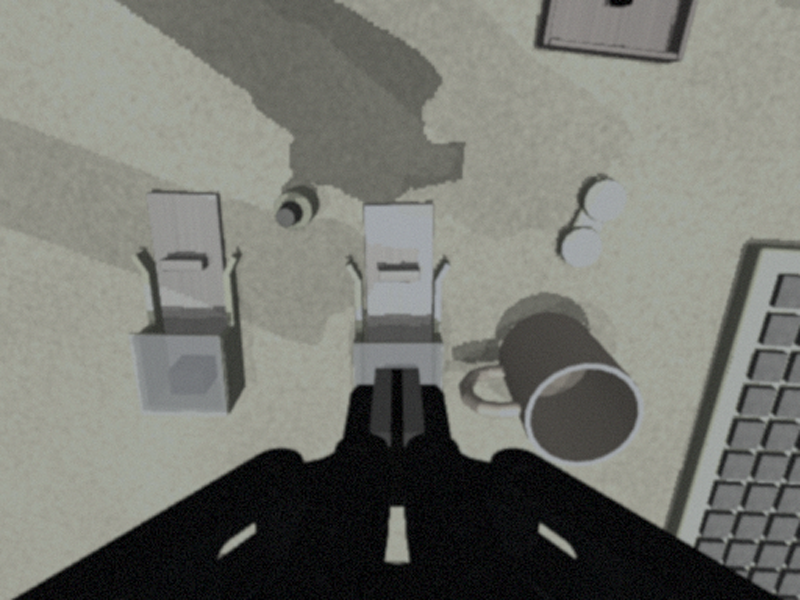

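View pics/scene1.png

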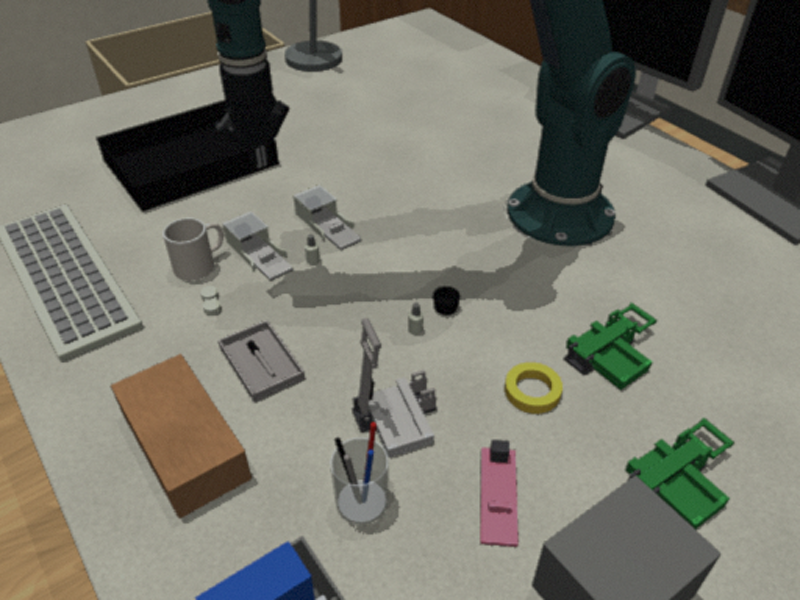

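In the wrist view the plate's tail edge is at row 203 and the hood front at row 343. The stored plate shows 192 and 334, so both stand out equally far. In the scene view the bar is upright at (368,370), the pin is in the tray at (262,357), and everything else stands where it did.

```bash
python3 -c "
from station import env
env.hand_in();print(env.read_clock())"
```

```text
the job is handed in; nothing more can be done
the job is handed in; nothing more can be done
```

The whole job was carried out in the order asked and handed in at about 39 s of the 72 s allowed.

- **Pin:** I drew it out of the staples and laid it in the steel tray. The later pictures show it lying flat there.
- **Bar:** I swung it up to about 1.4 rad and left it. It was still upright in the last scene picture.
- **Plate out:** I slid it out by its target block, set it down on the open desk and let go of it.
- **Plate in the bay:** I gripped the tail and pushed it target end first into the empty bay until it met the end wall. The wrist force there was about 12 N.
- **Fully home:** A second push on the tail with closed fingers was set to stop at 16 N. It stopped as soon as it touched the tail, so the plate did not move further. The tail measures at bay x = -100.2 mm, against -100 mm when fully home, and it stands out as far as the stored plate's tail.
- **Everything else:** By eye in the last pictures, the other plate and the rest of the desk had not moved.

No check failed. The first push used an 18 N stop that never triggered, because the arm stalled softly against the wall before reaching it. The bay's position is only known to about 2 mm, so being fully home rests on the two pushes and the comparison with the stored plate, not on that measurement alone.

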